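# Register a chair-slat blank in the drilling jig and snap the lid shut

## Robot

A 7-joint arm with a two-finger parallel gripper is mounted at the origin on the work surface. World frame = base frame: x ahead of the robot, y to its left, z up, the work surface at z = 0. Lengths are in m, angles in rad, forces in N, time in s.
With the tool pointing down it reaches from about 0.4 to 0.85 m from the base axis. Payload 10.4 kg.
Tool frame: the origin (TCP) lies between the finger pads; the fingertips stand manip.tip_extent ahead of it and the grasp point (between the pads) lies 6 mm ahead of it (manip.tip_extent is the distance from the TCP to the fingertips, in m); z points along the fingers, y is the line along which they close (so a half turn about z gives the same grasp; the last joint's range is limited). The gripper opens to 85 mm and grips with 20 to 120 N. Pads are 22 mm wide; open, the fingers measure 114 mm over their backs; the gripper's body (76 mm by 85 mm) begins 54 mm behind the grasp point. The pads swing forward as they close: fully open they stand 13 mm farther back than shut.
Start: joints at [1.166, 0.332, -0.065, 1.46, 0.022, 1.35, -0.088], TCP at [0.233, -0.58, 0.256] pointing down, gripper open.
Joint ranges: [-2.6, 2.6], [-0.5, 2.12], [-1.47, 1.34], [0.16, 2.42], [-1.27, 4.41], [0.06, 2.06], [-2.6, 2.6]. Speed limits (rad/s): [2.22, 2.22, 2.79, 2.79, 3.14, 3.14, 3.14].

## Interface

Orientations are given as a unit quaternion [x, y, z, w].
In Python, from workcell import get_obs, optics, workorder, manip gives the robot as it stands.
- The arm moves only by the tool jog_arm, never from a script. Its argument "increments" is a list of rows, each a list of 7 numbers: the shift along the tool's x, y, z in m, then the turn, a rotation vector about the tool's x, y, z in rad, then the opening, from -1 (shut) to 1 (fully open). A call has 1 to 5 rows; each row is the pose to reach, as a shift and turn from the pose commanded when the call began, along the tool's axes at that moment; what a row does not reach only later rows make up. A row lasts 1/12 s, in which the tool goes at most 41.7 mm and 7.16 degrees, less where a joint would pass 70% of its speed; a pose out of reach is approached as far as the arm can. A call with a gripper value outside its range is refused whole. The fingers move at their own pace and stop on an object; "grip_force" is the grip in N (left out, the last holds). Time passes only in rows, so rows that repeat a pose let the fingers close. It gives the time, the measured TCP pose, the force, the opening and the grip force at its end, in the units of the state.
- get_obs(): the state, without advancing time (a new reading comes with each control period).
- optics.camera(name): name is "scene" or "side" or "wrist"; returns a dict with "color" (420x560x3 uint8, red, green, blue), "depth" (420x560 float32, m along the optical axis (not along the pixel's ray), 0 where there is no reading), "K" (3x3 intrinsics, pixels), "k1" (the pictures are not rectified: a ray, as slopes to the right and down, at radius r is drawn at 1 + k1 r^2 times it, then the intrinsics apply), "R" (3x3) and "t" (3): a world point X has camera coordinates R X + t. Camera axes: x right, y down, z forward; pixel columns grow to the right and rows downward; lengths in m; the calibration is good to about 2 mm. A picture is of the moment at which its call begins.
- workorder.hand_in(): hands the job in; it is judged then, once.
The state is a dict: "clock": time; "joint_pos": joint angles; "joint_velocities": joint speeds; "tau": joint torques, N m; "position": TCP position; "ee_rot": TCP orientation; "ft_force": force on the tool from outside, world axes, zero at the start; "torque": the same for the moment, N m; "grip_width": opening from 0.0 (shut) to 1.0 (fully open); "grasp_force": force on a finger pad.
Only numpy, scipy, OpenCV 4.12 (cv2) and the standard library are available. Lean on these libraries where they do the work, as an engineer would, in place of code of your own. Each camera call takes 0.05 s, during which the arm holds its last target. There are 200 camera calls.

## Task

The oak chair-slat blank lies loose on the bed of the drilling jig. Push it gently, without forcing it, until its long edge sits flush along the aluminium back fence and its end is home against the red end stop, pressing the stop's white pin flush; then press the clear hinged lid down past its sprung catch until it is fully shut, with the blank still home. Leave the tin, the green sanding block and the dark offcut where they are.

Things in the scene. Friction and masses are not known exactly. Their poses are not given: they have to be found in the camera images.
- jig: Fixed drilling jig. Origin: centre of the underside of its grey laminated bed, on the table. Bed 210 (x) by 270 (y) by 18 mm, top at z = 18. Aluminium back fence along y: working face looks to -x at x = +45 mm, y -125 to +125, 18 mm high. Steel hinge cheeks at x 65 to 95, y = -108 and +108, up to z = 58. Small steel catch post (18 x 16 mm) at x = -50, y = +119, up to z = 62.
- blank: Pale oak chair-slat blank lying flat on the bed, 45 (x) by 140 (y) by 22 mm high, about 0.1 kg; origin: centre of its underside. When home, its long +x face touches the fence and its +y end touches the red stop.
- feeler (a joint): White tell-tale pin in the red end stop's face, m: 0 free (4 mm proud), 0.004 pressed flush, so it reads 4 mm less the gap; feather-light spring. The stop, a red block 50 (x) by 20 (y) by 18 mm high on the bed against the fence, is clamped anew for each batch: its face looks to the jig's -y, somewhere from y = +60 to +105 mm. Its place is not reported: see it or feel for it.
- lid (a joint): Angle of the clear lid, rad: 0 fully shut (level, 5 mm above the blank), 1.05 fully open, then leaning over the fence and half the bed. 200 mm wide (y), reaching 130 mm from the hinge; 6 mm panel, 18 x 10 mm wooden strip along its free edge. Stiff hinge: stays where left. A sprung ball catch resists (about 8 N at the free edge) over the last 0.1 rad, then holds it shut.
- lid_hinge (a point): Middle of the lid's hinge axis, fixed on the jig at x = 75 mm, z = 48 mm of the jig's frame; the axis runs along the jig's y.
- lid_edge (a point): Point on the lid: middle of the upper (outer) face of the wooden strip at its free edge, 121 mm from the hinge axis, 5 mm above the lid's mid-plane. z is the lid's outward normal.
- tin: Bystander: upright closed tin, diameter 72 mm, 90 mm high; origin: centre of its underside.
- sander: Bystander: green sanding block, 90 x 60 x 28 mm; origin: centre of its underside.
- offcut: Bystander: dark wood offcut, 100 x 50 x 24 mm; origin: centre of its underside.
Not all that is in view belongs to the job. What is shaped like the blank but orange or pink is not meant.

How it is judged:
On the way:
1. the blank is home against fence and red stop (gaps under 2 mm, pin pressed over 2 mm, square within 0.02 rad) while the lid is still open (above 0.6 rad) (x of blank in the frame of jig above 0.0205 m and value of joint feeler above 0.002 m and angle between the x axis of blank and the x axis of jig, either way round below 0.02 rad and value of joint lid above 0.6 rad), for 0.2 s.
At the end, for the whole second after the job is handed in: The blank lies flat on the bed, at rest, with its long edge within 2 mm of the back fence, its end within 2 mm of the red stop (pin pressed in over 2 mm) and square to the fence within 0.02 rad; the lid is shut past its catch (below 0.03 rad) (x of blank in the frame of jig between 0.0205 and 0.0245 m and value of joint feeler above 0.002 m and z of blank in the frame of jig between 0.016 and 0.0205 m and angle between the x axis of blank and the x axis of jig, either way round below 0.02 rad and angle between blank's own z axis and vertical below 0.03 rad and linear speed of blank below 0.01 m/s and value of joint lid below 0.03 rad); the robot touches nothing.
It fails at once if the blank is forced: pushed by the fingers or against the jig with more than 35 N (contact force between blank and jig above 35 N or contact force between blank and the fingers above 35 N).
It fails at once if the tin, sanding block or offcut is moved more than 20 mm or the tin is tipped (distance of any of tin, sander, offcut from where it was at the start of the episode above 0.02 m or angle between tin's own z axis and vertical above 0.3 rad).
It also fails if it takes over 72 s, if anything falls off the work surface, if the arm or the gripper's body presses on something with over 40 N, if the wrist force passes 120 N, or if a joint passes its speed limit or range.

## Working session

There is one attempt and no reset: what is moved stays moved. The work goes in short steps, Python scripts to look and compute and a tool call to move; the robot and the scene stay as the last step left them, time stands still between calls to the robot, and variables do not carry over. Pictures are saved under pics/ and viewed, at most 10 in all, crops included, and the job is handed in when it is done.

Besides the shell and the picture viewer there is one more tool, called as name([rows], argument=value, ...), one row to a line, values as JSON. jog_arm: Moves the arm, as the interface text tells. Its arguments: {"type":"object","properties":{"increments":{"type":"array"},"grip_force":{"type":"number"}},"required":["increments"]}

```bash
mkdir -p pics; ls
python3 - <<'E'
from workcell import get_obs, optics, workorder, manip
import cv2,numpy as np
print(get_obs(), manip.tip_extent)
a=[]
for n in("scene","side"):
    c=optics.camera(n); np.savez(f"{n}0.npz",**c)
    print(n,c["K"].tolist(),c["k1"],c["R"].tolist(),c["t"].tolist())
    cv2.imwrite(f"pics/{n}0.png",c["color"][...,::-1])
E
```

```text
pics
{'clock': 0.0, 'joint_pos': array([ 1.16643701,  0.33285446, -0.06472561,  1.46094367,  0.02161055,
        1.34985009, -0.08849129]), 'joint_velocities': array([ 0.00110782, -0.00032815, -0.00049374, -0.00044003,  0.00053554,
        0.00028924, -0.0010106 ]), 'tau': array([ 6.76490663e-05, -6.25454664e+01,  4.90926986e-02, -3.91605484e+01,
        1.61802809e-02,  9.92187095e-03, -1.60372888e-07]), 'position': array([ 0.2327334 , -0.57970083,  0.2555257 ]), 'ee_rot': array([ 9.81832158e-01,  1.89750234e-01, -1.60036044e-04, -6.60632071e-04]), 'ft_force': array([ 0.46785349, -0.54812249,  0.0129396 ]), 'torque': array([ 0.02268348, -0.01955988, -0.03414973]), 'grasp_force': 0.0, 'grip_width': 0.9981910733516985} 0.025
scene [[419.6134100334367, 0.0, 275.1065991716781], [0.0, 419.6134100334367, 206.34599283436842], [0.0, 0.0, 1.0]] 0.00380001385937019 [[0.39736202845549046, 0.9176401086549596, -0.006328453954323107], [0.7894361322056069, -0.34534611736974513, -0.5074708389512579], [-0.4678611027965344, 0.19665373173513917, -0.8616456918505742]] [-0.3064475622224572, -0.3918998649908972, 1.2258436305144833]
side [[546.9108228107733, 0.0, 284.06348255712385], [0.0, 546.9108228107733, 218.6825599624331], [0.0, 0.0, 1.0]] -0.1935213108955438 [[-0.958710706991446, -0.2843059144784727, -0.006627766782359843], [-0.1451761825642905, 0.5093242744787481, -0.8482409206367946], [0.24453559314754514, -0.8122554588423869, -0.5295690826178603]] [0.5662945522432419, 0.09150616113563478, 1.2571463737130657]
```

View pics/scene0.png

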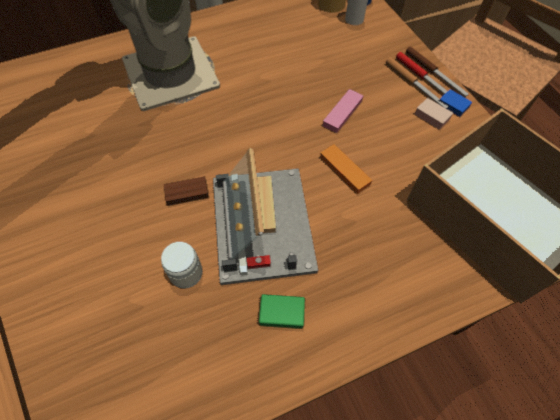

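View pics/side0.png

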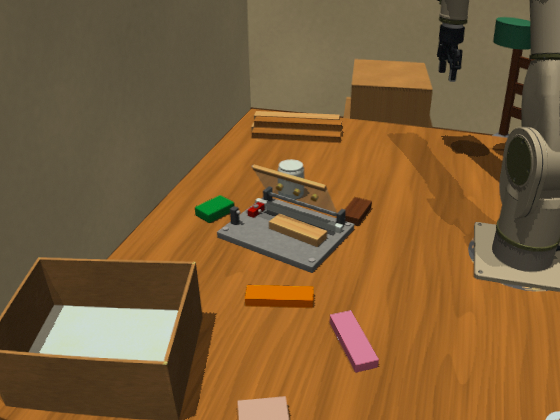

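The scene view shows the jig around (265,225). The fence and hinge are on its left, the red stop is at (258,262), the blank at (267,205) is partly under the lid, and the catch post is at (292,262). The tin is at (182,262), the offcut at (186,190) and the sander at (283,311). The side view shows the blank at (297,229) unobstructed, and the red stop at (256,209).

```bash
cat > h.py <<'E'
import numpy as np, cv2
def cloud(c):
    h,w=c["depth"].shape
    uv=np.stack(np.meshgrid(np.arange(w),np.arange(h)),-1).reshape(-1,1,2).astype(float)
    s=cv2.undistortPoints(uv,c["K"],np.array([float(c["k1"]),0,0,0])).reshape(-1,2)
    d=c["depth"].reshape(-1,1)
    P=np.c_[s*d,d]
    W=(P-c["t"])@c["R"]
    W[d[:,0]==0]=np.nan
    return W.reshape(h,w,3)
def rect(W,m):
    p=W[m][:,:2].astype(np.float32); r=cv2.minAreaRect(p*1000)
    return r,len(p)
def clean(m,k=3):
    m=m.astype(np.uint8)
    n,l,s,_=cv2.connectedComponentsWithStats(m,connectivity=8)
    if n<2: return m>0
    return l==1+np.argmax(s[1:,4])
E
python3 - <<'E'
from h import *
for n in("scene","side"):
    c=dict(np.load(n+"0.npz")); W=cloud(c)
    H=cv2.cvtColor(c["color"],cv2.COLOR_RGB2HSV).astype(int); h,s,v=H[...,0],H[...,1],H[...,2]
    z=W[...,2]
    bb=(slice(150,340),slice(150,330)) if n=="scene" else (slice(150,270),slice(185,380))
    box=np.zeros(z.shape,bool); box[bb]=True
    print(n)
    def show(name,m,cl=True):
        m=m&box
        if cl:m=clean(m)
        r,k=rect(W,m); print(name,k,np.round(r[0],1),np.round(r[1],1),round(r[2],1),"z",np.round(np.nanpercentile(z[m],[5,50,95]),4))
    show("bed",(s<60)&(abs(z-.018)<.006),True)
    oak=(h>10)&(h<28)&(s>60)&(v>140)
    show("blank",oak&(abs(z-.040)<.006))
    red=((h<6)|(h>174))&(s>170)&(v>90)
    show("redtop",red&(abs(z-.036)<.006)); show("red",red&(z>.02))
    show("green",(h>45)&(h<80)&(s>120)&(z>.02))
    show("offcut",(v<110)&(z>.017)&(z<.03)&(s>90))
    show("tin",(z>.082)&(z<.098)&(s<60))
    show("strip",oak&(z>.12))
E
```

```text
scene
bed 5463 [572.4  53.3] [209.  271.7] 74.2 z [0.0142 0.0168 0.0194]
blank 691 [539.2  78.2] [ 33.1 140.5] 71.4 z [0.0361 0.0386 0.0409]
redtop 144 [666.3   6.5] [46.5 20.1] 75.8 z [0.0325 0.0348 0.0372]
red 144 [666.3   6.5] [46.5 20.1] 75.8 z [0.0325 0.0348 0.0372]
green 1260 [780.2  10.4] [87.5 59. ] 62.1 z [0.0239 0.0267 0.0292]
offcut 754 [422.6 -80.2] [99.6 50.7] 79.0 z [0.0194 0.0225 0.0252]
tin 807 [ 617.2 -142.9] [63.5 65.1] 74.3 z [0.0862 0.0886 0.0909]
strip 410 [571.9  45.5] [ 10.  194.5] 73.9 z [0.1545 0.1578 0.1604]
side
bed 3105 [570.4  57.8] [213.8 272.6] 74.7 z [0.0147 0.0184 0.0213]
blank 592 [536.5  73.1] [ 48.8 142.7] 69.9 z [0.0382 0.0405 0.0429]
redtop 55 [662.   11.4] [48.5 20.9] 75.0 z [0.0339 0.0367 0.0395]
red 55 [662.   11.4] [48.5 20.9] 75.0 z [0.0339 0.0367 0.0395]
green 467 [775.8  16. ] [91.  61.4] 61.2 z [0.0216 0.028  0.031 ]
offcut 386 [418.  -76.7] [100.4  48.9] 79.1 z [0.02   0.0245 0.0273]
tin 264 [ 613.7 -140.4] [62.4 66.1] 14.9 z [0.0837 0.0904 0.0931]
strip 275 [571.1  46.7] [ 13.5 202.4] 73.8 z [0.1554 0.159  0.1618]
```

```bash
cat > p.py <<'E'
# python3 p.py x y z tilt_deg : tip target in jig mm (tool y along jig y) -> delta in tool axes
import sys, numpy as np
from scipy.spatial.transform import Rotation as R
from workcell import get_obs, manip
A=np.deg2rad(74.45-180); O=np.array([.5714,.0555,0])
J=R.from_euler('z',A)
def tipjig(o):
    r=R.from_quat(o["ee_rot"]); return J.inv().apply(o["position"]+r.apply([0,0,manip.tip_extent])-O)*1000, r
def pose(x,y,z,t):
    r=J*R.from_matrix(np.diag([-1.,1,-1]))*R.from_euler('y',-t,degrees=True)
    return J.apply(np.array([x,y,z])/1000)+O-r.apply([0,0,manip.tip_extent]), r
if __name__=="__main__":
    o=get_obs(); t,r=tipjig(o)
    print("tip jig",t.round(1),"F jig",J.inv().apply(o["ft_force"]).round(2),"clock",o["clock"],"w",round(o["grip_width"],3))
    if len(sys.argv)>1:
        p,q=pose(*map(float,sys.argv[1:5]))
        print("shift",r.inv().apply(p-o["position"]).round(4).tolist(),"turn",(r.inv()*q).as_rotvec().round(4).tolist())
E
python3 p.py -60 -120 250 0; python3 p.py -60 -50 150 25
```

```text
tip jig [ 702.7 -156.   230.6] F jig [-0.5   0.06 -0.87] clock 0.1 w 1.0
shift [0.4921, -0.5839, -0.0187] turn [-0.0012, -0.0005, -0.9176]
tip jig [ 702.7 -156.   230.6] F jig [-0.5   0.06 -0.87] clock 0.1 w 1.0
shift [0.5541, -0.5496, 0.0836] turn [-0.2013, -0.4056, -0.9023]
```

jog_arm([
  [0.025,-0.03,-0.005,0,0,-0.05,-1],
  [0.05,-0.06,-0.01,0,0,-0.1,-1],
  [0.075,-0.09,-0.02,0,0,-0.15,-1],
  [0.1,-0.12,-0.03,0,0,-0.2,-1],
  [0.125,-0.15,-0.04,0,0,-0.25,-1],
])

```text
clock: 0.52
position: [0.2931, -0.3922, 0.2962]
ee_rot: [0.95, 0.312, -0.0, -0.0]
ft_force: [1.0, 0.1, 0.3]
grip_width: 0.295
grasp_force: 0.0
```

```bash
python3 p.py -60 -60 260 25
```

```text
tip jig [ 505.9 -148.1  271.2] F jig [-0.32  0.9   0.35] clock 0.5167 w 0.295
shift [0.508, -0.2865, 0.0136] turn [-0.1459, -0.4199, -0.6543]
```

jog_arm([
  [0.034,-0.019,0,-0.01,-0.03,-0.045,-1],
  [0.068,-0.038,0,-0.02,-0.06,-0.09,-1],
  [0.102,-0.057,0,-0.03,-0.09,-0.135,-1],
  [0.136,-0.076,0,-0.04,-0.12,-0.18,-1],
  [0.17,-0.095,0,-0.05,-0.14,-0.22,-1],
])

```text
clock: 0.93
position: [0.3744, -0.2151, 0.2963]
ee_rot: [0.907, 0.413, -0.059, 0.046]
ft_force: [1.6, -0.1, 0.1]
grip_width: -0.0
grasp_force: 0.0
```

```bash
python3 p.py -60 -60 260 25
```

```text
tip jig [ 317.2 -118.   271.6] F jig [-0.35  1.61  0.1 ] clock 0.9333 w -0.0
shift [0.3691, -0.1129, -0.0446] turn [-0.0942, -0.2774, -0.4346]
```

jog_arm([
  [0.037,-0.011,-0.005,-0.01,-0.03,-0.045,-1],
  [0.074,-0.022,-0.01,-0.02,-0.06,-0.09,-1],
  [0.111,-0.033,-0.015,-0.03,-0.09,-0.135,-1],
  [0.148,-0.044,-0.02,-0.04,-0.12,-0.18,-1],
  [0.185,-0.056,-0.024,-0.05,-0.14,-0.22,-1],
])

```text
clock: 1.35
position: [0.4548, -0.0379, 0.2917]
ee_rot: [0.849, 0.507, -0.116, 0.091]
ft_force: [-0.0, -1.4, 0.2]
grip_width: -0.003
grasp_force: 0.0
```

```bash
python3 p.py -60 -60 260 25
```

```text
tip jig [128.5 -88.  267.8] F jig [1.37 0.35 0.19] clock 1.35 w -0.003
shift [0.1873, -0.0149, -0.0479] turn [-0.0436, -0.1374, -0.2157]
```

jog_arm([
  [0.037,-0.003,-0.01,-0.009,-0.028,-0.043,-1],
  [0.074,-0.006,-0.02,-0.018,-0.055,-0.086,-1],
  [0.111,-0.009,-0.029,-0.026,-0.082,-0.13,-1],
  [0.15,-0.012,-0.038,-0.035,-0.11,-0.173,-1],
  [0.187,-0.015,-0.048,-0.044,-0.137,-0.216,-1],
])

```text
clock: 1.77
position: [0.5328, 0.1388, 0.2821]
ee_rot: [0.778, 0.59, -0.173, 0.13]
ft_force: [1.8, -0.4, 0.5]
grip_width: -0.0
grasp_force: 0.0
```

```bash
python3 p.py -70 -45 60 25
```

```text
tip jig [-59.3 -59.5 259.4] F jig [-0.06  1.87  0.54] clock 1.7667 w -0.0
shift [0.094, 0.0148, 0.1762] turn [-0.0016, -0.0, -0.0003]
```

jog_arm([
  [0.019,0.003,0.035,0,0,0,-1],
  [0.038,0.006,0.07,0,0,0,-1],
  [0.057,0.009,0.105,0,0,0,-1],
  [0.076,0.012,0.14,0,0,0,-1],
  [0.094,0.015,0.176,0,0,0,-1],
])

```text
clock: 2.18
position: [0.5495, 0.1443, 0.0816]
ee_rot: [0.778, 0.59, -0.172, 0.13]
ft_force: [0.7, 0.2, 0.1]
grip_width: 0.001
grasp_force: 0.0
```

```bash
python3 p.py -60 -43 28 25
python3 - <<'E'
from workcell import *; import cv2
cv2.imwrite("pics/s1.png",cv2.resize(optics.camera("side")["color"][140:280,180:400,::-1],None,fx=3.5,fy=3.5))
E
```

```text
tip jig [-69.1 -45.   58.9] F jig [-0.41  0.61  0.1 ] clock 2.1833 w 0.001
shift [0.0047, 0.002, 0.0319] turn [-0.0014, -0.0021, -0.0009]
```

View pics/s1.png

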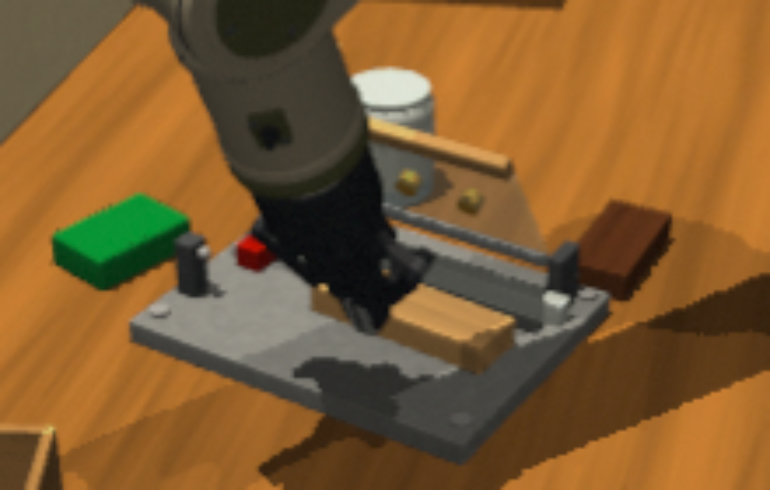

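The side crop shows the fingertip at (375,325), in front of the blank's near long face and clear of the lid. I'll lower it and approach.

jog_arm([
  [0.002,0.001,0.016,0,0,0,-1],
  [0.005,0.002,0.032,0,0,0,-1],
  [-0.006,0.002,0.037,0,0,0,-1],
  [-0.011,0.002,0.0395,0,0,0,-1],
  [-0.011,0.002,0.0395,0,0,0,-1],
])

```text
clock: 2.65
position: [0.5451, 0.1158, 0.0543]
ee_rot: [0.779, 0.589, -0.171, 0.131]
ft_force: [-0.4, -0.2, -0.3]
grip_width: 0.002
grasp_force: 0.0
```

jog_arm([
  [-0.0036,0,0.0017,0,0,0,-1],
  [-0.0072,0,0.0034,0,0,0,-1],
  [-0.0109,0,0.0051,0,0,0,-1],
  [-0.0145,0,0.0068,0,0,0,-1],
  [-0.0181,0,0.0085,0,0,0,-1],
])

```text
clock: 3.07
position: [0.539, 0.0985, 0.0527]
ee_rot: [0.778, 0.59, -0.172, 0.13]
ft_force: [0.6, 0.8, 0.3]
grip_width: -0.002
grasp_force: 0.4
```

```bash
python3 p.py -15 -43 28 25
```

```text
tip jig [-22.2 -42.8  30. ] F jig [-0.88  0.35  0.32] clock 3.0667 w -0.002
shift [-0.0056, -0.0003, 0.0049] turn [-0.0008, -0.0023, -0.0014]
```

jog_arm([
  [-0.0018,0,0.0008,0,0,0,-1],
  [-0.0036,0,0.0017,0,0,0,-1],
  [-0.0054,0,0.0025,0,0,0,-1],
  [-0.0072,0,0.0034,0,0,0,-1],
  [-0.0072,0,0.0034,0,0,0,-1],
])

```text
clock: 3.48
position: [0.5367, 0.0906, 0.0523]
ee_rot: [0.778, 0.59, -0.172, 0.13]
ft_force: [0.3, 0.0, 0.0]
grip_width: 0.001
grasp_force: 0.1
```

jog_arm([
  [-0.0009,0,0.0004,0,0,0,-1],
  [-0.0018,0,0.0008,0,0,0,-1],
  [-0.0018,0,0.0008,0,0,0,-1],
])

```text
clock: 3.73
position: [0.5363, 0.0889, 0.0524]
ee_rot: [0.778, 0.59, -0.172, 0.13]
ft_force: [0.3, 0.1, -0.1]
grip_width: 0.001
grasp_force: 0.1
```

```bash
python3 p.py
```

```text
tip jig [-12.3 -42.9  29.7] F jig [-0.2   0.28 -0.11] clock 3.7333 w 0.001
```

jog_arm([
  [-0.0009,0,0.0004,0,0,0,-1],
  [-0.0009,0,0.0004,0,0,0,-1],
  [-0.0018,0,0.0008,0,0,0,-1],
  [-0.0018,0,0.0008,0,0,0,-1],
])

```text
clock: 4.07
position: [0.5357, 0.087, 0.0524]
ee_rot: [0.778, 0.59, -0.172, 0.13]
ft_force: [-0.7, 0.6, -0.3]
grip_width: 0.001
grasp_force: 0.1
```

```bash
python3 p.py
cat > look.py <<'E'
import sys
from h import *; from p import J,O; from workcell import optics
for n in sys.argv[1:]:
    c=optics.camera(n); W=cloud(c); z=W[...,2]
    H=cv2.cvtColor(c["color"],cv2.COLOR_RGB2HSV).astype(int); h,s,v=H[...,0],H[...,1],H[...,2]
    Q=J.inv().apply(np.nan_to_num(W).reshape(-1,3)-O).reshape(W.shape)
    box=(abs(Q[...,0])<100)&(abs(Q[...,1])<130)|(abs(Q[...,0])<.1)&(abs(Q[...,1])<.13)
    oak=(h>10)&(h<28)&(s>60)&(v>120)&(abs(z-.040)<.007)&box
    red=((h<6)|(h>174))&(s>170)&(v>80)&(z>.025)&box
    for nm,m in(("oak",clean(oak)),("red",clean(red))):
        q=(Q[m][:,:2]*1000).astype(np.float32); r=cv2.minAreaRect(q)
        print(n,nm,len(q),np.round(r[0],1),np.round(r[1],1),round(r[2],1),"min",np.percentile(q,1,axis=0).round(1),"max",np.percentile(q,99,axis=0).round(1))
E
python3 look.py side scene
```

```text
tip jig [-10.3 -42.9  29.7] F jig [-0.38 -0.86 -0.26] clock 4.0667 w 0.001
side oak 260 [626.2 225.1] [105.7 104.4] 31.6 min [571.3 166.6] max [685.  276.1]
side red 71 [20.1 99.1] [20.9 51.7] 87.4 min [-5.4 89.5] max [ 43.1 110.2]
scene oak 41 [-0.6  0.7] [ 3.7 67.2] 0.9 min [ -2.7 -31.6] max [ 0.9 33.7]
scene red 158 [ 21.8 104.4] [19.9 46.6] 88.9 min [-1.  94.7] max [ 44.6 114.3]
```

```bash
sed -i 's/box=.*/box=(abs(Q[...,0])<.1)\&(abs(Q[...,1])<.125)\&(z>0.005)/' look.py; python3 look.py side
```

```text
side oak 90 [ 12.5 -72.4] [35.8 31.3] 80.9 min [ -1.7 -90.5] max [ 27.5 -55.1]
side red 74 [ 17.3 100.2] [21.  47.3] 85.8 min [-6.1 90.6] max [ 41.2 110.3]
```

jog_arm([
  [-0.0009,0,0.0004,0,0,0,-1],
  [-0.0009,0,0.0004,0,0,0,-1],
])

```text
clock: 4.38
position: [0.5355, 0.0862, 0.0525]
ee_rot: [0.778, 0.59, -0.172, 0.13]
ft_force: [0.4, -0.3, 0.2]
grip_width: -0.001
grasp_force: 0.2
```

jog_arm([
  [-0.0009,0,0.0004,0,0,0,-1],
  [-0.0009,0,0.0004,0,0,0,-1],
])

```text
clock: 4.55
position: [0.5353, 0.0852, 0.0525]
ee_rot: [0.778, 0.59, -0.172, 0.13]
ft_force: [0.8, -0.4, -0.4]
grip_width: 0.001
grasp_force: 0.2
```

```bash
python3 p.py
```

```text
tip jig [ -8.4 -42.8  29.8] F jig [ 0.17  0.86 -0.43] clock 4.55 w 0.001
```

jog_arm([
  [-0.0009,0,0.0004,0,0,0,-1],
  [-0.0009,0,0.0004,0,0,0,-1],
])

```text
clock: 4.72
position: [0.5351, 0.0847, 0.0525]
ee_rot: [0.778, 0.59, -0.171, 0.13]
ft_force: [0.9, 2.0, 0.1]
grip_width: -0.006
grasp_force: 0.8
```

jog_arm([
  [-0.0009,0,0.0004,0,0,0,-1],
  [-0.0009,0,0.0004,0,0,0,-1],
])

```text
clock: 4.88
position: [0.535, 0.0845, 0.0527]
ee_rot: [0.778, 0.591, -0.171, 0.13]
ft_force: [2.3, 4.4, -0.1]
grip_width: 0.001
grasp_force: 2.4
```

jog_arm([
  [-0.0009,0,0.0004,0,0,0,-1],
  [-0.0009,0,0.0004,0,0,0,-1],
])

```text
clock: 5.05
position: [0.535, 0.0844, 0.0528]
ee_rot: [0.778, 0.591, -0.17, 0.129]
ft_force: [2.7, 6.6, 0.0]
grip_width: 0.001
grasp_force: 3.7
```

```bash
python3 p.py
```

```text
tip jig [ -7.6 -42.8  30.1] F jig [-7.1   0.86  0.01] clock 5.05 w 0.001
```

```bash
python3 p.py -40 -60 45 30;python3 p.py -40 -140 60 35; python3 p.py 16 -140 30 35
```

```text
tip jig [ -7.6 -42.8  30.1] F jig [-7.1   0.86  0.01] clock 5.05 w 0.001
shift [0.0255, -0.0172, -0.027] turn [0.0002, -0.093, -0.0003]
tip jig [ -7.6 -42.8  30.1] F jig [-7.1   0.86  0.01] clock 5.05 w 0.001
shift [0.0214, -0.0972, -0.0403] turn [0.0002, -0.1803, -0.0003]
tip jig [ -7.6 -42.8  30.1] F jig [-7.1   0.86  0.01] clock 5.05 w 0.001
shift [-0.017, -0.0972, 0.0103] turn [0.0002, -0.1803, -0.0003]
```

jog_arm([
  [0.026,0,-0.027,0,-0.05,0,-1],
  [0.025,-0.03,-0.035,0,-0.1,0,-1],
  [0.022,-0.065,-0.04,0,-0.18,0,-1],
  [0.021,-0.097,-0.04,0,-0.18,0,-1],
  [0.021,-0.097,-0.04,0,-0.18,0,-1],
])

```text
clock: 5.47
position: [0.4454, 0.1465, 0.0799]
ee_rot: [0.757, 0.579, -0.242, 0.182]
ft_force: [1.0, 0.4, -0.2]
grip_width: 0.001
grasp_force: 0.0
```

```bash
python3 look.py side scene; python3 p.py 16 -140 30 35
```

```text
side oak 153 [12.7 -7.3] [77.9 28.3] 86.9 min [ -1.8 -43.4] max [27.7 30.7]
side red 75 [ 19.3 101.3] [20.1 51.6] 87.3 min [-6.2 90.9] max [ 43.2 109.9]
scene oak 2 [  0.1 -80.7] [1.1 0. ] -102.1 min [ -0.1 -81.3] max [  0.2 -80.2]
scene red 160 [ 21.8 104.8] [20.2 46.6] 88.5 min [-1. 95.] max [ 44.7 114.5]
tip jig [ -37.8 -140.4   59.7] F jig [-0.13  0.62 -0.77] clock 5.5667 w 0.003
shift [-0.0269, 0.0004, 0.0553] turn [-0.0002, 0.0041, 0.0006]
```

jog_arm([
  [-0.009,0,0.018,0,0,0,-1],
  [-0.018,0,0.037,0,0,0,-1],
  [-0.027,0,0.055,0,0,0,-1],
  [-0.027,0.006,0.055,0,0,0,-1],
  [-0.027,0.012,0.055,0,0,0,-1],
])

```text
clock: 5.98
position: [0.4486, 0.0863, 0.0506]
ee_rot: [0.76, 0.575, -0.242, 0.183]
ft_force: [0.2, 0.9, 0.2]
grip_width: 0.0
grasp_force: 0.0
```

```bash
python3 p.py 16 -80 30 35;  python3 - <<'E'
from workcell import *; import cv2
cv2.imwrite("pics/s2.png",cv2.resize(optics.camera("side")["color"][140:280,180:400,::-1],None,fx=3.5,fy=3.5))
E
```

```text
tip jig [  17.7 -126.6   30.1] F jig [-0.93 -0.09  0.25] clock 5.9833 w 0.0
shift [0.0015, 0.0466, -0.001] turn [-0.0028, 0.0046, -0.0035]
```

View pics/s2.png

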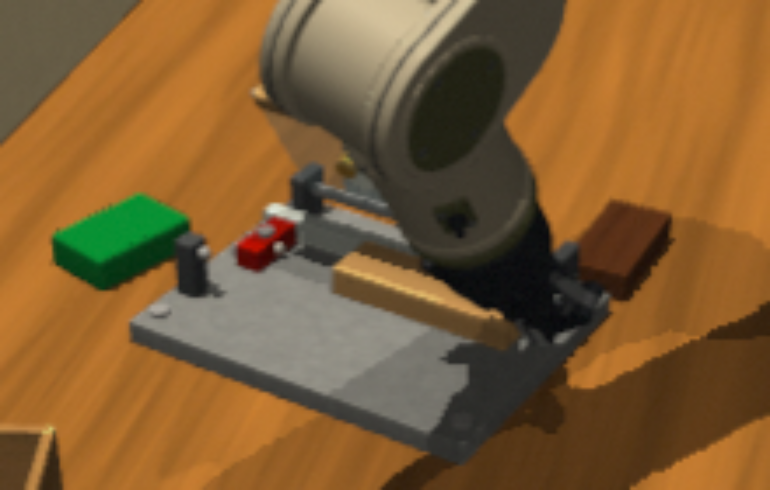

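The blank lies along the fence. The fingertip is just off its near end at (530,325), and the white pin shows at (278,247). Next is the push along +y.

jog_arm([
  [0,0.004,0,0,0,0,-1],
  [0,0.008,0,0,0,0,-1],
  [0,0.012,0,0,0,0,-1],
  [0,0.016,0,0,0,0,-1],
  [0,0.02,0,0,0,0,-1],
])

```text
clock: 6.45
position: [0.4675, 0.0831, 0.0507]
ee_rot: [0.759, 0.576, -0.241, 0.182]
ft_force: [-1.8, 0.3, -0.1]
grip_width: 0.004
grasp_force: 0.5
```

jog_arm([
  [0,0.004,0,0,0,0,-1],
  [0,0.008,0,0,0,0,-1],
  [0,0.012,0,0,0,0,-1],
  [0,0.016,0,0,0,0,-1],
  [0,0.02,0,0,0,0,-1],
])

```text
clock: 6.87
position: [0.4866, 0.0773, 0.0506]
ee_rot: [0.759, 0.576, -0.241, 0.182]
ft_force: [-1.2, 0.1, 1.1]
grip_width: 0.001
grasp_force: 0.7
```

```bash
python3 p.py 16 -70 30 35;python3 look.py side
```

```text
tip jig [ 16.1 -87.5  30.2] F jig [ 0.22 -1.16  1.08] clock 6.8667 w 0.001
shift [0.0001, 0.0175, 0.0001] turn [-0.0015, 0.0034, -0.0011]
side oak 247 [12.4  3.7] [120.6  27.6] 88.2 min [ -1.2 -55.2] max [25.9 62.3]
side red 73 [ 18.  100.9] [22.2 46.7] 88.3 min [-5.4 90.3] max [ 41.3 110.6]
```

jog_arm([
  [0,0.004,0,0,0,0,-1],
  [0,0.008,0,0,0,0,-1],
  [0,0.012,0,0,0,0,-1],
  [0,0.016,0,0,0,0,-1],
  [0,0.019,0,0,0,0,-1],
])

```text
clock: 7.33
position: [0.5051, 0.072, 0.0506]
ee_rot: [0.76, 0.576, -0.241, 0.183]
ft_force: [-0.1, -0.3, -0.8]
grip_width: 0.002
grasp_force: 0.3
```

```bash
python3 p.py;python3 look.py side
```

```text
tip jig [ 16.3 -68.3  30.1] F jig [ 0.3   0.02 -0.78] clock 7.3333 w 0.002
side oak 243 [12.8 21.7] [123.8  29.5] 87.8 min [ -1.7 -36.7] max [28.  83.1]
side red 73 [18.  99.5] [22.  52.8] 89.7 min [-6.9 89.2] max [ 43.3 110.5]
```

jog_arm([
  [0,0.0015,0,0,0,0,-1],
  [0,0.003,0,0,0,0,-1],
  [0,0.004,0,0,0,0,-1],
  [0,0.005,0,0,0,0,-1],
  [0,0.005,0,0,0,0,-1],
])

```text
clock: 7.8
position: [0.5096, 0.0709, 0.0506]
ee_rot: [0.76, 0.576, -0.241, 0.183]
ft_force: [0.1, -0.6, -1.0]
grip_width: -0.003
grasp_force: 0.0
```

jog_arm([
  [0,0.001,0,0,0,0,-1],
  [0,0.001,0,0,0,0,-1],
])

```text
clock: 7.97
position: [0.5105, 0.0706, 0.0506]
ee_rot: [0.759, 0.576, -0.241, 0.183]
ft_force: [0.6, 0.3, 0.6]
grip_width: 0.006
grasp_force: 0.1
```

jog_arm([
  [0,0.001,0,0,0,0,-1],
  [0,0.001,0,0,0,0,-1],
])

```text
clock: 8.13
position: [0.5115, 0.0704, 0.0506]
ee_rot: [0.759, 0.576, -0.241, 0.182]
ft_force: [0.1, 0.0, 0.8]
grip_width: -0.002
grasp_force: 0.1
```

jog_arm([
  [0,0.001,0,0,0,0,-1],
  [0,0.001,0,0,0,0,-1],
])

```text
clock: 8.3
position: [0.5124, 0.0701, 0.0506]
ee_rot: [0.76, 0.576, -0.241, 0.182]
ft_force: [-0.3, -0.5, 0.1]
grip_width: 0.001
grasp_force: 0.1
```

```bash
python3 p.py;python3 look.py side
```

```text
tip jig [ 16.2 -60.8  30.2] F jig [ 0.55 -0.17  0.09] clock 8.3 w 0.001
side oak 243 [13.6 31.5] [ 30.  126.5] 0.4 min [ -1.1 -29.1] max [27.6 89.2]
side red 46 [  4.9 101.7] [21.2 20.8] 80.5 min [-5.5 92.8] max [ 16.  111.9]
```

jog_arm([
  [0,0.001,0,0,0,0,-1],
  [0,0.001,0,0,0,0,-1],
])

```text
clock: 8.52
position: [0.5129, 0.07, 0.0506]
ee_rot: [0.759, 0.576, -0.241, 0.182]
ft_force: [-3.2, 0.8, 1.5]
grip_width: -0.005
grasp_force: 1.3
```

jog_arm([
  [0,0.001,0,0,0,0,-1],
  [0,0.001,0,0,0,0,-1],
])

```text
clock: 8.68
position: [0.5131, 0.07, 0.0505]
ee_rot: [0.759, 0.576, -0.242, 0.182]
ft_force: [-7.1, 1.7, 2.6]
grip_width: 0.0
grasp_force: 3.6
```

jog_arm([
  [0,0.001,0,0,0,0,-1],
  [0,0.001,0,0,0,0,-1],
])

```text
clock: 8.85
position: [0.5133, 0.0699, 0.0505]
ee_rot: [0.759, 0.576, -0.243, 0.181]
ft_force: [-11.3, 3.0, 4.4]
grip_width: -0.001
grasp_force: 5.6
```

```bash
python3 p.py
```

```text
tip jig [ 16.1 -60.   30.1] F jig [  0.15 -11.68   4.41] clock 8.85 w -0.001
```

```bash
python3 p.py -40 -75 50 30; python3 p.py -40 20 29 30
```

```text
tip jig [ 16.1 -60.   30.1] F jig [  0.15 -11.68   4.41] clock 8.85 w -0.001
shift [0.032, -0.0153, -0.0485] turn [-0.0046, 0.0919, 0.0009]
tip jig [ 16.1 -60.   30.1] F jig [  0.15 -11.68   4.41] clock 8.85 w -0.001
shift [0.0441, 0.0797, -0.0318] turn [-0.0046, 0.0919, 0.0009]
```

jog_arm([
  [0,-0.012,0,0,0,0,-1],
  [0.016,-0.018,-0.024,0,0.045,0,-1],
  [0.032,-0.018,-0.0485,0,0.09,0,-1],
  [0.036,0.02,-0.045,0,0.09,0,-1],
  [0.042,0.05,-0.042,0,0.09,0,-1],
])

```text
clock: 9.27
position: [0.5814, 0.1132, 0.0625]
ee_rot: [0.769, 0.584, -0.205, 0.157]
ft_force: [1.0, -1.0, 1.3]
grip_width: 0.001
grasp_force: 0.0
```

```bash
python3 p.py -25 22 29 30;python3 look.py side scene
python3 - <<'E'
from workcell import *; import cv2,numpy as np
a,b=[optics.camera(n)["color"][...,::-1] for n in("side","scene")]
cv2.imwrite("pics/s3.png",np.hstack([cv2.resize(a[160:280,200:360],(533,400),interpolation=2),cv2.resize(b[160:290,205:325],(266,400),interpolation=2)]))
E
```

```text
tip jig [-45.8  -5.8  40.8] F jig [0.67 1.18 1.32] clock 9.2667 w 0.001
shift [-0.0121, 0.0278, 0.0207] turn [0.003, -0.0017, -0.0008]
side oak 112 [ 14.5 -26.4] [43.7 31.8] 86.2 min [ -1.1 -46.8] max [26.8 -7.2]
side red 1 [ -1.4 110.2] [0. 0.] 0.0 min [ -1.4 110.2] max [ -1.4 110.2]
scene oak 254 [24.6 69. ] [51.2 45.9] 88.6 min [ 1.8 46. ] max [44.7 93.9]
scene red 162 [ 21.8 104.7] [46.4 20.9] 0.7 min [-1.  94.6] max [ 44.6 114.9]
```

View pics/s3.png

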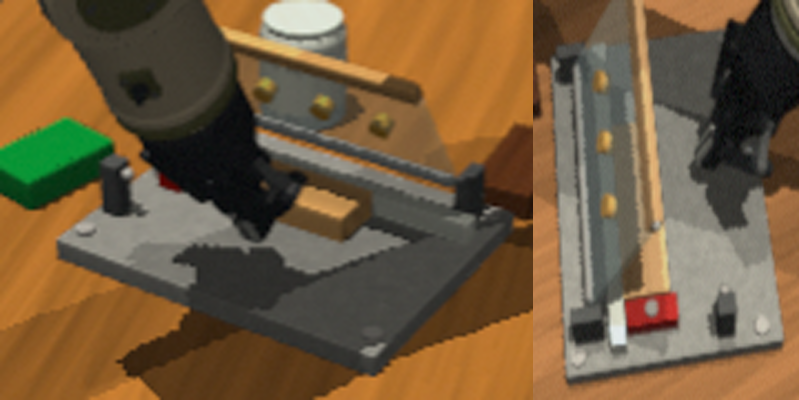

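The scene crop shows the blank's end meeting the red stop at (650,295). The side crop shows the fingertip at (258,230), clear of the blank. One last square-up push into the fence.

jog_arm([
  [0.006,0.014,0.01,0,0,0,-1],
  [0.003,0.028,0.014,0,0,0,-1],
  [-0.006,0.028,0.0175,0,0,0,-1],
  [-0.012,0.028,0.0205,0,0,0,-1],
  [-0.012,0.028,0.0205,0,0,0,-1],
])

```text
clock: 9.88
position: [0.5997, 0.0834, 0.0495]
ee_rot: [0.77, 0.583, -0.207, 0.157]
ft_force: [-0.1, 0.1, 0.7]
grip_width: 0.001
grasp_force: 0.0
```

jog_arm([
  [-0.0026,0,0.0015,0,0,0,-1],
  [-0.0052,0,0.003,0,0,0,-1],
  [-0.0078,0,0.0045,0,0,0,-1],
  [-0.0104,0,0.006,0,0,0,-1],
  [-0.0104,0,0.006,0,0,0,-1],
])

```text
clock: 10.3
position: [0.5971, 0.0725, 0.0491]
ee_rot: [0.77, 0.583, -0.207, 0.157]
ft_force: [0.7, -0.8, 0.2]
grip_width: -0.003
grasp_force: 0.0
```

```bash
python3 p.py
```

```text
tip jig [-10.8  20.2  27.4] F jig [0.61 0.91 0.18] clock 10.3 w -0.003
```

jog_arm([
  [-0.0009,0,0.0005,0,0,0,-1],
  [-0.0017,0,0.001,0,0,0,-1],
  [-0.0017,0,0.001,0,0,0,-1],
])

```text
clock: 10.55
position: [0.5967, 0.0712, 0.0489]
ee_rot: [0.77, 0.584, -0.207, 0.156]
ft_force: [-0.5, -0.6, 0.9]
grip_width: -0.001
grasp_force: 0.0
```

jog_arm([
  [-0.0009,0,0.0005,0,0,0,-1],
  [-0.0009,0,0.0005,0,0,0,-1],
])

```text
clock: 10.72
position: [0.5965, 0.0702, 0.0489]
ee_rot: [0.77, 0.584, -0.207, 0.156]
ft_force: [-0.3, 0.4, -0.1]
grip_width: 0.001
grasp_force: 0.0
```

jog_arm([
  [-0.0009,0,0.0005,0,0,0,-1],
  [-0.0009,0,0.0005,0,0,0,-1],
])

```text
clock: 10.88
position: [0.5962, 0.0691, 0.049]
ee_rot: [0.77, 0.584, -0.207, 0.156]
ft_force: [0.1, -0.4, -0.5]
grip_width: 0.006
grasp_force: 0.0
```

jog_arm([
  [-0.0009,0,0.0005,0,0,0,-1],
  [-0.0009,0,0.0005,0,0,0,-1],
])

```text
clock: 11.05
position: [0.5959, 0.0686, 0.049]
ee_rot: [0.77, 0.584, -0.206, 0.156]
ft_force: [-0.1, 1.1, -0.8]
grip_width: -0.005
grasp_force: 0.4
```

```bash
python3 p.py
```

```text
tip jig [-6.7 20.1 27.3] F jig [-1.07 -0.36 -0.8 ] clock 11.05 w -0.005
```

jog_arm([
  [-0.0009,0,0.0005,0,0,0,-1],
  [-0.0009,0,0.0005,0,0,0,-1],
])

```text
clock: 11.22
position: [0.5958, 0.0684, 0.0491]
ee_rot: [0.769, 0.584, -0.206, 0.156]
ft_force: [0.5, 4.2, -1.1]
grip_width: -0.001
grasp_force: 2.3
```

jog_arm([
  [-0.0009,0,0.0005,0,0,0,-1],
  [-0.0009,0,0.0005,0,0,0,-1],
])

```text
clock: 11.38
position: [0.5958, 0.0683, 0.0492]
ee_rot: [0.769, 0.585, -0.205, 0.156]
ft_force: [3.5, 6.8, -0.1]
grip_width: -0.003
grasp_force: 3.9
```

```bash
python3 p.py; python3 p.py -70 0 60 30;  python3 p.py -70 0 240 10
```

```text
tip jig [-6.4 20.  27.5] F jig [-7.52  1.56 -0.13] clock 11.3833 w -0.003
tip jig [-6.4 20.  27.5] F jig [-7.52  1.56 -0.13] clock 11.3833 w -0.003
shift [0.039, -0.02, -0.0598] turn [0.0, -0.0029, -0.0001]
tip jig [-6.4 20.  27.5] F jig [-7.52  1.56 -0.13] clock 11.3833 w -0.003
shift [-0.0591, -0.02, -0.2145] turn [0.0, 0.3461, -0.0001]
```

jog_arm([
  [0.017,0,-0.01,0,0,0,-1],
  [0.035,0,-0.02,0,0,0,-1],
  [0.04,-0.01,-0.055,0,0,0,-1],
  [0.02,-0.02,-0.09,0,0.06,0,-1],
  [0.0,-0.02,-0.125,0,0.12,0,-1],
])

```text
clock: 11.8
position: [0.5905, 0.1355, 0.1567]
ee_rot: [0.779, 0.595, -0.161, 0.119]
ft_force: [0.6, -0.3, 1.3]
grip_width: 0.003
grasp_force: 0.0
```

```bash
python3 p.py -70 -20 240 0; python3 p.py 50 -20 240 0
```

```text
tip jig [-72.4  -3.1 133.7] F jig [0.08 0.66 1.31] clock 11.8 w 0.003
shift [-0.0536, -0.0176, -0.0948] turn [-0.0043, 0.403, 0.0053]
tip jig [-72.4  -3.1 133.7] F jig [0.08 0.66 1.31] clock 11.8 w 0.003
shift [-0.164, -0.0181, -0.0477] turn [-0.0043, 0.403, 0.0053]
```

jog_arm([
  [-0.014,-0.004,-0.03,0,0,0,-1],
  [-0.028,-0.008,-0.06,0,0.1,0,-1],
  [-0.054,-0.018,-0.095,0,0.2,0,-1],
  [-0.09,-0.018,-0.085,0,0.3,0,-1],
  [-0.125,-0.018,-0.07,0,0.4,0,-1],
])

```text
clock: 12.22
position: [0.5582, 0.0732, 0.2735]
ee_rot: [0.795, 0.606, -0.018, 0.014]
ft_force: [1.0, -2.1, -1.0]
grip_width: 0.004
grasp_force: 0.0
```

```bash
python3 p.py 45 -10 180 0; python3 look.py side scene
python3 - <<'E'
from workcell import *; import cv2,numpy as np
a,b=[optics.camera(n)["color"][...,::-1] for n in("side","scene")]
cv2.imwrite("pics/s4.png",np.hstack([cv2.resize(a[160:280,200:360],(533,400),interpolation=2),cv2.resize(b[160:290,205:325],(266,400),interpolation=2)]))
E
```

```text
tip jig [-12.4 -17.4 248.5] F jig [ 1.76  1.56 -1.01] clock 12.2167 w 0.004
shift [-0.0554, 0.0072, 0.071] turn [0.0003, 0.0445, 0.0026]
side oak 310 [12.4 24.9] [142.2  30.9] 87.5 min [ -1.  -44.2] max [27.9 89.4]
side red 39 [  3.8 100.6] [21.1 17.7] 83.2 min [-5.7 91.6] max [ 13.2 110.7]
scene oak 245 [23.2 68.4] [52.3 43.9] 88.3 min [ 1.6 45.1] max [41.6 93.9]
scene red 152 [ 21.8 104.6] [20.4 46.5] 87.5 min [-1.1 94.9] max [ 44.7 113.7]
```

View pics/s4.png

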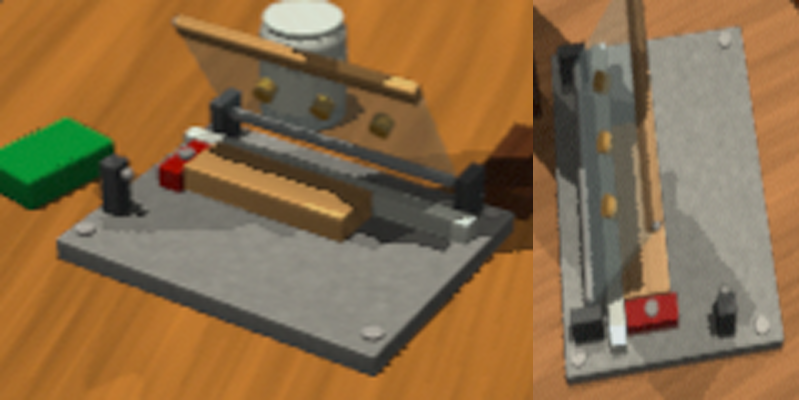

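The blank now lies flush along the fence, and its end is on the red stop at (190,165) in the side crop. The stop's pin is hidden behind it. The lid is still open, so I'll move behind it.

jog_arm([
  [-0.03,0.007,0.005,0,0.0445,0,-1],
  [-0.061,0.007,0.02,0,0.0445,0,-1],
  [-0.061,0.007,0.06,0,0.0445,0,-1],
  [-0.061,0.007,0.1,0,0.0445,0,-1],
  [-0.061,0.007,0.1,0,0.0445,0,-1],
])

```text
clock: 12.83
position: [0.5425, 0.0075, 0.1665]
ee_rot: [0.796, 0.606, -0.008, -0.004]
ft_force: [-1.9, 0.1, -1.3]
grip_width: 0.001
grasp_force: 0.0
```

```bash
python3 p.py 30 0 155 0; python3 p.py 14 0 146 0
```

```text
tip jig [ 54.2 -15.4 141.5] F jig [ 0.44 -1.81 -1.27] clock 12.8333 w 0.001
shift [0.0239, 0.0148, -0.0139] turn [-0.0161, 0.007, 0.0023]
tip jig [ 54.2 -15.4 141.5] F jig [ 0.44 -1.81 -1.27] clock 12.8333 w 0.001
shift [0.04, 0.015, -0.005] turn [-0.0161, 0.007, 0.0023]
```

jog_arm([
  [0.008,0.015,-0.01,0,0,0,-1],
  [0.018,0.015,-0.0135,0,0,0,-1],
  [0.024,0.015,-0.0135,0,0,0,-1],
  [0.028,0.015,-0.012,0,0,0,-1],
  [0.033,0.015,-0.009,0,0,0,-1],
])

```text
clock: 13.25
position: [0.5699, 0.0366, 0.1829]
ee_rot: [0.796, 0.606, -0.003, -0.001]
ft_force: [-0.4, -0.9, 0.9]
grip_width: 0.0
grasp_force: 0.6
```

```bash
python3 p.py 14 0 146 0; python3 p.py 1 0 134 0
```

```text
tip jig [ 18.7   3.5 157.9] F jig [ 0.96 -0.1   0.89] clock 13.25 w 0.0
shift [0.0046, -0.0036, 0.0119] turn [-0.0047, 0.004, 0.0023]
tip jig [ 18.7   3.5 157.9] F jig [ 0.96 -0.1   0.89] clock 13.25 w 0.0
shift [0.0177, -0.0035, 0.0238] turn [-0.0047, 0.004, 0.0023]
```

jog_arm([
  [0.002,-0.0035,0.006,0,0,0,-1],
  [0.0045,-0.0035,0.012,0,0,0,-1],
  [0.011,-0.0035,0.018,0,0,0,-1],
  [0.0175,-0.0035,0.024,0,0,0,-1],
  [0.0175,-0.0035,0.024,0,0,0,-1],
])

```text
clock: 13.67
position: [0.5702, 0.0542, 0.1564]
ee_rot: [0.796, 0.606, -0.004, -0.002]
ft_force: [-1.0, 0.1, 0.5]
grip_width: -0.003
grasp_force: 0.0
```

```bash
python3 p.py -11 0 120 0; python3 p.py -21 0 105 0; python3 p.py -28 0 88 0
```

```text
tip jig [  1.7  -1.  131.4] F jig [ 0.21 -0.94  0.46] clock 13.6667 w -0.003
shift [0.0126, 0.0009, 0.0113] turn [-0.008, 0.004, 0.0017]
tip jig [  1.7  -1.  131.4] F jig [ 0.21 -0.94  0.46] clock 13.6667 w -0.003
shift [0.0227, 0.001, 0.0263] turn [-0.008, 0.004, 0.0017]
tip jig [  1.7  -1.  131.4] F jig [ 0.21 -0.94  0.46] clock 13.6667 w -0.003
shift [0.0298, 0.0012, 0.0432] turn [-0.008, 0.004, 0.0017]
```

```bash
cat > lid.py <<'E'
from h import *; from p import J,O; from workcell import optics
for n in("side","scene"):
    c=optics.camera(n); W=np.nan_to_num(cloud(c)); z=W[...,2]
    H=cv2.cvtColor(c["color"],cv2.COLOR_RGB2HSV).astype(int); h,s,v=H[...,0],H[...,1],H[...,2]
    Q=J.inv().apply(W.reshape(-1,3)-O).reshape(W.shape)*1000
    m=(h>8)&(h<28)&(s>60)&(v>90)&(z>.046)&(abs(Q[...,0]+20)<60)&(abs(Q[...,1])<105)
    m=clean(m); q=Q[m]; print(n,len(q),np.percentile(q,[5,50,95],axis=0).round(1).tolist())
E
python3 lid.py
```

```text
side 1020 [[-51.3, -99.1, 494.3], [17.1, -44.7, 529.9], [36.2, 49.3, 548.1]]
scene 1307 [[-40.5, -16.0, 488.9], [-10.0, 19.1, 513.3], [22.0, 48.8, 520.8]]
```

```bash
sed -i 's/(z>.046)/(z>.046)\&(z<.168)/' lid.py; python3 lid.py;  python3 - <<'E'
from workcell import *; import cv2,numpy as np
a,b=[optics.camera(n)["color"][...,::-1] for n in("side","scene")]
cv2.imwrite("pics/s5.png",np.hstack([cv2.resize(a[140:260,200:360],(533,400),interpolation=2),cv2.resize(b[140:290,205:325],(266,400),interpolation=2)]))
E
```

```text
side 494 [[-22.9, -101.3, 87.4], [-17.4, -23.3, 134.1], [30.8, 88.6, 139.3]]
scene 436 [[-21.1, -12.7, 126.6], [-13.3, 51.0, 133.8], [-4.3, 96.4, 138.0]]
```

View pics/s5.png

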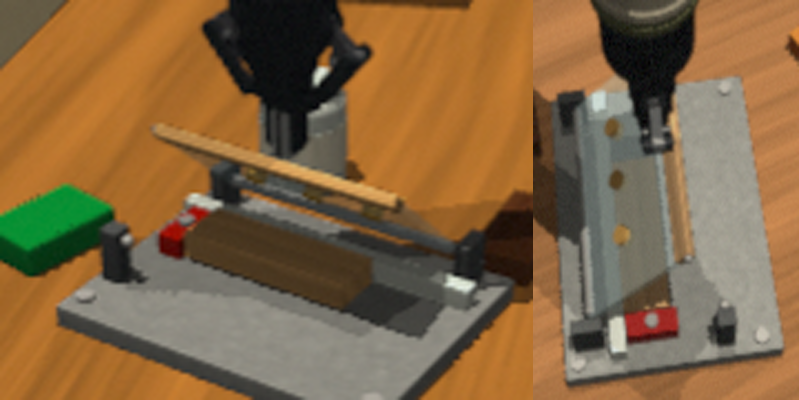

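The lid is swinging down ahead of the fingers: the strip is at (275,165) and the lid is at about 0.7 rad. The blank is still home, so I'll continue the arc.

jog_arm([
  [0.006,0,0.006,0,0,0,-1],
  [0.0125,0,0.0115,0,0,0,-1],
  [0.018,0,0.019,0,0,0,-1],
  [0.0225,0,0.026,0,0,0,-1],
  [0.027,0,0.035,0,0,0,-1],
])

```text
clock: 14.38
position: [0.578, 0.0797, 0.1221]
ee_rot: [0.796, 0.605, -0.003, -0.001]
ft_force: [-0.3, 1.4, 1.0]
grip_width: -0.0
grasp_force: 0.3
```

```bash
python3 p.py -33 0 80 0; python3 p.py -40 0 68 0; python3 p.py -44 0 60 0; python3 lid.py
```

```text
tip jig [-24.9  -0.3  97.1] F jig [-1.29 -0.66  1.03] clock 14.3833 w -0.0
shift [0.008, 0.0002, 0.017] turn [-0.006, 0.0039, 0.0011]
tip jig [-24.9  -0.3  97.1] F jig [-1.29 -0.66  1.03] clock 14.3833 w -0.0
shift [0.0151, 0.0003, 0.029] turn [-0.006, 0.0039, 0.0011]
tip jig [-24.9  -0.3  97.1] F jig [-1.29 -0.66  1.03] clock 14.3833 w -0.0
shift [0.0191, 0.0004, 0.037] turn [-0.006, 0.0039, 0.0011]
side 450 [[-46.3, -91.9, 82.3], [-42.4, 6.5, 97.1], [1.5, 92.2, 101.4]]
scene 370 [[-44.5, 15.9, 89.1], [-35.9, 58.4, 93.1], [-27.6, 97.9, 96.1]]
```

jog_arm([
  [0.005,0,0.008,0,0,0,-1],
  [0.01,0,0.016,0,0,0,-1],
  [0.015,0,0.023,0,0,0,-1],
  [0.019,0,0.029,0,0,0,-1],
  [0.019,0,0.032,0,0,0,-1],
])

```text
clock: 14.9
position: [0.5824, 0.0982, 0.0897]
ee_rot: [0.796, 0.606, -0.004, -0.002]
ft_force: [-0.6, 1.7, 2.7]
grip_width: -0.0
grasp_force: 1.2
```

```bash
python3 p.py -44 0 55 0; python3 lid.py
```

```text
tip jig [-44.   -1.   64.7] F jig [-1.51 -1.07  2.71] clock 14.9 w -0.0
shift [-0.0001, 0.0009, 0.0097] turn [-0.0069, 0.0037, 0.0017]
side 217 [[-54.1, 10.1, 57.0], [-49.5, 62.7, 62.6], [-16.5, 97.4, 65.9]]
scene 276 [[-51.8, 22.6, 59.6], [-44.7, 66.5, 62.2], [-35.0, 98.4, 64.8]]
```

jog_arm([
  [0,0,0.0025,0,0,0,-1],
  [0,0,0.005,0,0,0,-1],
  [0,0,0.0075,0,0,0,-1],
  [0,0,0.01,0,0,0,-1],
  [0,0,0.0115,0,0,0,-1],
])

```text
clock: 15.42
position: [0.583, 0.0969, 0.0796]
ee_rot: [0.796, 0.605, -0.003, -0.001]
ft_force: [-0.2, 0.4, 0.3]
grip_width: -0.001
grasp_force: 0.2
```

```bash
python3 p.py -44 0 55 0; python3 lid.py
```

```text
tip jig [-42.9  -0.1  54.6] F jig [-0.36 -0.31  0.3 ] clock 15.4167 w -0.001
shift [0.001, -0.0, -0.0004] turn [-0.0051, 0.0038, 0.0003]
side 208 [[-54.5, 6.3, 47.6], [-49.9, 56.0, 53.1], [-37.8, 95.5, 56.8]]
scene 277 [[-52.5, 23.0, 49.3], [-45.1, 66.1, 51.7], [-35.8, 98.1, 53.8]]
```

jog_arm([
  [0,0,0.001,0,0,0,-1],
  [0,0,0.002,0,0,0,-1],
  [0,0,0.003,0,0,0,-1],
  [0,0,0.004,0,0,0,-1],
  [0,0,0.004,0,0,0,-1],
])

```text
clock: 15.93
position: [0.583, 0.0965, 0.0778]
ee_rot: [0.796, 0.605, -0.004, -0.0]
ft_force: [-9.9, -5.1, 26.9]
grip_width: -0.003
grasp_force: 13.8
```

```bash
python3 p.py
```

```text
tip jig [-42.4   0.1  52.8] F jig [ 7.55 -8.19 26.93] clock 15.9333 w -0.003
```

Hard stop felt at z = 52.8 mm, so the lid is shut. I'll retreat straight up.

jog_arm([
  [0,0,-0.01,0,0,0,-1],
  [0,0,-0.03,0,0,0,-1],
  [0,0,-0.07,0,0,0,-1],
  [0,0,-0.11,0,0,0,-1],
  [0,0,-0.15,0,0,0,-1],
])

```text
clock: 16.35
position: [0.5832, 0.0971, 0.2269]
ee_rot: [0.796, 0.605, -0.004, -0.001]
ft_force: [0.8, -0.6, -0.3]
grip_width: -0.001
grasp_force: 0.0
```

jog_arm([
  [0.02,0,-0.03,0,0,0,-1],
  [0.05,0,-0.05,0,0,0,-1],
  [0.09,0,-0.06,0,0,0,-1],
  [0.12,0,-0.06,0,0,0,-1],
  [0.12,0,-0.06,0,0,0,-1],
])

```text
clock: 16.77
position: [0.6151, 0.2202, 0.2852]
ee_rot: [0.794, 0.608, -0.002, -0.003]
ft_force: [-0.5, 1.1, -0.7]
grip_width: 0.003
grasp_force: 0.0
```

```bash
python3 p.py; python3 lid.py; python3 look.py side scene
python3 - <<'E'
from workcell import *; import cv2,numpy as np
a,b=[optics.camera(n)["color"][...,::-1] for n in("side","scene")]
cv2.imwrite("pics/s6.png",np.hstack([cv2.resize(a[160:280,200:360],(533,400),interpolation=2),cv2.resize(b[160:290,205:325],(266,400),interpolation=2)]))
E
```

```text
tip jig [-170.4   -2.2  260.2] F jig [-0.96 -0.82 -0.67] clock 16.7667 w 0.003
side 453 [[-54.7, -89.7, 47.8], [-48.3, 5.0, 52.9], [-37.3, 90.9, 55.6]]
scene 438 [[-52.5, -13.3, 49.0], [-43.6, 44.3, 51.6], [-35.6, 95.8, 54.1]]
side oak 1 [94.4 99.4] [0. 0.] 0.0 min [94.4 99.4] max [94.4 99.4]Traceback (most recent call last):
  File "look.py", line 12, in <module>
    print(n,nm,len(q),np.round(r[0],1),np.round(r[1],1),round(r[2],1),"min",np.percentile(q,1,axis=0).round(1),"max",np.percentile(q,99,axis=0).round(1))
                                                                            ~~~~~~~~~~~~~^^^^^^^^^^^^
    return _quantile_unchecked(
        a, q, axis, out, overwrite_input, method, keepdims, weights)
    return _ureduce(a,
                    func=_quantile_ureduce_func,
    ...<5 lines>...
                    overwrite_input=overwrite_input,
                    method=method)
    r = func(a, **kwargs)
    result = _quantile(arr,
                       quantiles=q,
    ...<2 lines>...
                       out=out,
                       weights=wgt)
    slices_having_nans = np.isnan(arr[-1, ...])
                                  ~~~^^^^^^^^^
IndexError: index -1 is out of bounds for axis 0 with size 0
```

View pics/s6.png

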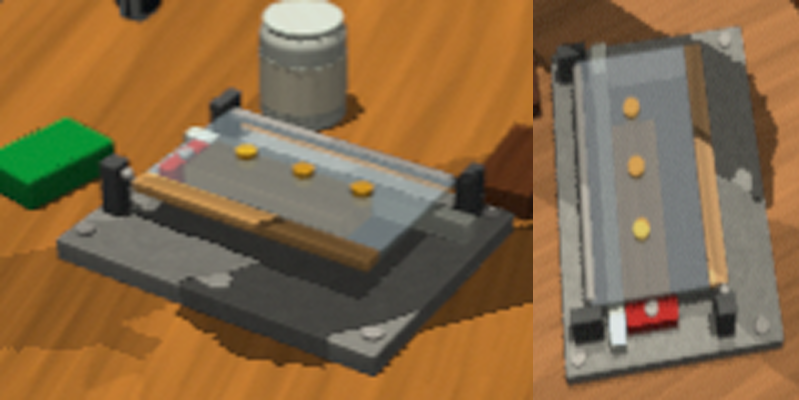

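The lid is level under the catch post, with its strip at (260,220). The blank shows through the lid in the scene crop, from (640,120) to (650,300), still against the fence and stop. The tin, sander and offcut look unmoved and the arm is clear.

```bash
python3 -c "
from workcell import workorder; print(workorder.hand_in())"
```

```text
the job is handed in; nothing more can be done
None
```

I handed the job in at about 17 s, but the hand-in returned no verdict: the blank was pushed home with at most about 12 N, the lid pressed to its hard stop past the catch, and the tin, sanding block and offcut left untouched; the pin was not visible, so pin contact rests on the firm resistance felt at the stop.

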